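# Press the kitchen tools back into their fitted case

### The job

Put the pizza wheel and the T-handled corkscrew back into the fitted tool case on the left of the counter: each belongs in the pocket of its own shape, lying flat, and must be pressed firmly down past the rubber ribs until it is fully home on the pocket floor. Leave the spoon, the fork and the small candle where they are.

Things in the scene. Friction and masses are not known exactly. Their poses are not given: they have to be found in the camera images.
- tool_case: Black-rimmed kitchen tool case, 136 (x) x 170 (y) x 18 mm, fixed to the counter; origin at the centre of its underside. Its rigid grey insert, face 16 mm above the counter, has two pockets 10 mm deep with white floors, 2 mm wider all round than their tools: at +y a keyhole shape for the pizza wheel (round end to -x), at -y a T shape for the corkscrew (cross of the T to +x).
- wheel_seat (a point): Where wheel_grip lies when the pizza wheel is home: in the keyhole pocket, 17.5 mm above the counter; axes as the case's. Four sprung rubber ribs stick 3.4 mm out of the pocket's long walls within 15 mm of here: a tool set down rests on them, about 6 mm too high, and goes home when its top is pushed down near this point with 10 to 15 N. Then it stands 13 mm proud of the insert.
- screw_seat (a point): Where screw_grip lies when the corkscrew is home: in the T-shaped pocket, 17.5 mm above the counter; axes as the case's. Four sprung rubber ribs as in the other pocket, within 15 mm of here, to be overcome in the same way by pushing the top down with 10 to 15 N. Then the corkscrew stands 13 mm proud of the insert.
- wheel_grip (a point): Pizza wheel (loose, 90 g, 108 mm long, 23 mm thick, lying flat): point half-way up on the middle line of its wooden handle, which is 18 mm wide, along the tool's x, and ends 42 mm to +x of here. The round steel guard, 44 mm across, has its centre 44 mm to -x. z is up. Grasp across the handle, along y. In its pocket its axes agree with the case's.
- screw_grip (a point): T-handled corkscrew (loose, 80 g, 95 mm long, 23 mm thick, lying flat): point half-way up on the middle line of its steel sheath, which is 18 mm wide, along the tool's x, and ends 52 mm to -x of here. The wooden crossbar, 22 (x) x 70 (y) mm, has its middle 32 mm to +x. z is up. Grasp across the sheath, along y. In its pocket its axes agree with the case's.
- spoon: Metal spoon, 199x41x16 mm, lying between the places of the two tools, roughly along x. Bystander. Origin: centre of its underside.
- fork: Metal fork, 205x28x16 mm, lying at the right, roughly along x. Bystander. Origin: centre of its underside.
- candle: Small candle in a metal cup, 38 mm across, 15 mm high, standing between the case and the nearer tool. Bystander. Origin: centre of its underside.

How it is judged:
At the end, for the whole second after the job is handed in: The pizza wheel and the corkscrew are each home in their own pocket: their grip points within 3.5 mm sideways of the seat points and no more than 2 mm above them, tilted less than 0.06 rad and turned less than 0.1 rad from the case's axes, and at rest (horizontal distance between wheel_grip and wheel_seat below 0.0035 m and z of wheel_grip in the frame of wheel_seat between -0.003 and 0.002 m and angle between each of wheel_grip, screw_grip's own z axis and vertical below 0.06 rad and angle between the x axis of wheel_grip and the x axis of wheel_seat, either way round below 0.1 rad and linear speed of each of pizza_wheel, corkscrew below 0.01 m/s and horizontal distance between screw_grip and screw_seat below 0.0035 m and z of screw_grip in the frame of screw_seat between -0.003 and 0.002 m and angle between the x axis of screw_grip and the x axis of screw_seat, either way round below 0.1 rad); the robot touches nothing.
It fails at once if the spoon, the fork or the candle is moved by more than 30 mm (distance of any of spoon, fork, candle from where it was at the start of the episode above 0.03 m).
It also fails if it takes over 64 s, if anything falls off the work surface, if the arm or the gripper's body presses on something with over 40 N, if the wrist force passes 120 N, or if a joint passes its speed limit or range.

### The arm

A 6-joint arm with a two-finger parallel gripper is mounted at the origin on a cart in front of the work surface, level with it; the furniture and walls round the work are solid. World frame = base frame: x ahead of the robot, y to its left, z up, the work surface at z = 0. Lengths are in m, angles in rad, forces in N, time in s.
With the tool pointing down it reaches from about 0.25 to 0.775 m from the base axis. Payload 4 kg.
Tool frame: the origin (TCP) lies at the very end of the fingers, on their centre line; the grasp point (between the pads) lies 19 mm behind it; x points along the fingers, y is the direction in which the jaws open and shut, and the axes are right-handed (so a half turn about x gives the same grasp; the last joint's range is limited). The gripper opens to 94 mm and grips with 3 to 60 N. Pads are 16 mm wide; open, the fingers measure 119 mm over their backs; the gripper's body (75 mm by 177 mm) begins 78 mm behind the grasp point.
Start: joints at [1.106, 0.087, 1.371, -0, 1.684, -0.103], TCP at [0.195, 0.514, 0.206] pointing down, gripper open.
Joint ranges: [-3.1, 3.1], [-0.76, 2.03], [0.27, 2.55], [-1.08, 4.22], [0.17, 2.65], [-2.57, 2.57]. Speed limits (rad/s): [2.79, 2.79, 3.14, 3.14, 3.14, 3.14].

### API

Orientations are given as [roll, pitch, yaw] about the fixed x, y, z axes, in that order (R = Rz(yaw) Ry(pitch) Rx(roll)).
In Python, from bench import robot gives the robot as it stands.
- The arm moves only by the tool carry_out, never from a script. Its argument "targets" is a list of rows, each a list of 5 numbers: the closure, from 0 (fully open) to 1 (shut), then the shift along the tool's x, y, z in cm, then the turn about the tool's x in degrees. In form: [[fingers, tx, ty, tz, turn], ...]. A call has 1 to 20 rows; each row shifts and turns the commanded pose from where the row before left it, along the tool's axes as they then stand; what a row does not reach is not made up. A row lasts 1/10 s, in which the tool goes at most 50 mm and 8.59 degrees, less where a joint would pass 70% of its speed; a pose out of reach is approached as far as the arm can. A call is refused whole if a number of a shift passes 5 or a number of a turn 8.59, either way. A call with a gripper value outside its range is refused whole. The fingers move at their own pace and stop on an object; the grip force is fixed at half the most. Time passes only in rows, so rows that do not move let the fingers close. It gives the time, the measured TCP pose, the force and the opening at its end, in the units of the state.
- robot.get_obs(): the state, without advancing time (a new reading comes with each control period).
- robot.snapshot(name): name is "scene" or "top" or "wrist"; returns a dict with "image" (420x560x3 uint8, red, green, blue), "camera_matrix" (3x3 intrinsics, pixels), "distortion" ([k1, k2, p1, p2, k3] as OpenCV has them; the pictures are not rectified), "pose" (4x4, takes a point from camera to world coordinates). Camera axes: x right, y up, looking along -z (the intrinsics and any distortion apply to the point x, -y, -z); pixel columns grow to the right and rows downward; lengths in m; the calibration is good to about 2 mm. A picture is of the moment at which its call begins. There is no depth.
- robot.close_job(): hands the job in, once; it reports no verdict.
The state is a dict: "time": time; "joint_positions": joint angles; "qvel": joint speeds; "joint_torque": joint torques, N m; "tool_pos": TCP position; "ee_rot": TCP orientation; "wrist_force": force on the tool from outside, world axes, zero at the start; "wrist_torque": the same for the moment, N m; "width": finger opening in m.
Only numpy, scipy, OpenCV 4.12 (cv2) and the standard library are available. Lean on these libraries where they do the work, as an engineer would, in place of code of your own. Each camera call takes 0.05 s, during which the arm holds its last target. There are 200 camera calls.

## Working session

There is one attempt and no reset: what is moved stays moved. The work goes in short steps, Python scripts to look and compute and a tool call to move; the robot and the scene stay as the last step left them, time stands still between calls to the robot, and variables do not carry over. Pictures are saved under pics/ and viewed, about 8 in all and at most 12, crops included, and the job is handed in when it is done.

Besides the shell and the picture viewer there is one more tool, called after "Request:" as name(argument=value, ...), one argument or row to a line, values as JSON. carry_out: Moves the arm, as the interface text tells. Its arguments: {"type":"object","properties":{"targets":{"type":"array","items":{"type":"array","items":{"type":"number"}}}},"required":["targets"]}

```bash
mkdir -p pics; cat > h.py <<'E'
import numpy as np, cv2
from bench import robot
def snap(n,f):
    s=robot.snapshot(n); cv2.imwrite('pics/'+f,cv2.cvtColor(s['image'],cv2.COLOR_RGB2BGR)); np.savez('pics/'+f+'.npz',K=s['camera_matrix'],D=s['distortion'],P=s['pose'],I=s['image']); return s
def load(f):
    z=np.load('pics/'+f+'.npz'); return dict(image=z['I'],camera_matrix=z['K'],distortion=z['D'],pose=z['P'])
def ray(s,px,z):
    u=cv2.undistortPoints(np.array(px,float).reshape(-1,1,2),np.array(s['camera_matrix']),np.array(s['distortion'],float))[:,0]
    P=np.array(s['pose']); d=np.c_[u[:,0],-u[:,1],-np.ones(len(u))]@P[:3,:3].T; o=P[:3,3]
    return o+d*((z-o[2])/d[:,2])[:,None]
def proj(s,X):
    P=np.array(s['pose']); c=(np.array(X,float).reshape(-1,3)-P[:3,3])@P[:3,:3]; c=c*[1,-1,-1]
    return cv2.projectPoints(c,np.zeros(3),np.zeros(3),np.array(s['camera_matrix']),np.array(s['distortion'],float))[0][:,0]
E
python3 - <<'E'
from h import *
for n in ['top','wrist','scene']:
    s=snap(n,n+'0.png'); print(n,np.round(s['pose'],3).tolist(),s['camera_matrix'][0][0],s['distortion'])
o=robot.get_obs();print(o)
cv2.imwrite('pics/tw.png',cv2.resize(np.vstack([cv2.imread('pics/top0.png')]),None,fx=1.4,fy=1.4))
E
```

```text
top [[-0.01, 0.997, -0.08, 0.379], [-0.999, -0.013, -0.036, -0.023], [-0.037, 0.079, 0.996, 1.132], [0.0, 0.0, 0.0, 1.0]] 410.0302525037928 [-0.11948918  0.          0.          0.          0.        ]
wrist [[0.353, -0.908, -0.224, 0.128], [0.936, 0.342, 0.087, 0.539], [-0.002, -0.241, 0.971, 0.383], [0.0, 0.0, 0.0, 1.0]] 305.27326069423447 [0.0179505 0.        0.        0.        0.       ]
scene [[0.782, 0.392, -0.485, -0.242], [-0.623, 0.462, -0.631, -0.935], [-0.023, 0.796, 0.605, 0.914], [0.0, 0.0, 0.0, 1.0]] 467.4103096915642 [-0.148569  0.        0.        0.        0.      ]
{'time': 0.15, 'joint_positions': array([ 1.10591736e+00,  8.78142130e-02,  1.37189592e+00, -2.80680349e-05,
        1.68359568e+00, -1.03089384e-01]), 'qvel': array([-0.00056765, -0.00114248, -0.00596693,  0.00196378, -0.00143604,
        0.00039922]), 'joint_torque': array([ 1.42862740e-03, -3.40639079e+01, -3.02795327e+01,  7.19878497e-02,
        3.04372329e-02, -1.01914468e-04]), 'tool_pos': array([0.19449103, 0.51401638, 0.20456288]), 'ee_rot': array([-1.65760434,  1.56908294, -2.01939705]), 'wrist_force': array([0.5133739 , 0.17159033, 0.15584147]), 'wrist_torque': array([-0.05707583,  0.00640446,  0.02140262]), 'width': 0.09408962263324716}
```

View pics/tw.png

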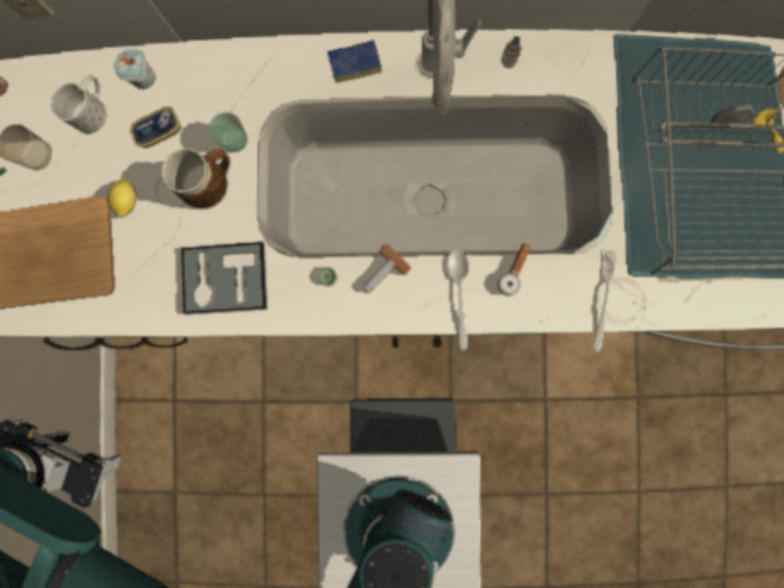

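View pics/scene0.png

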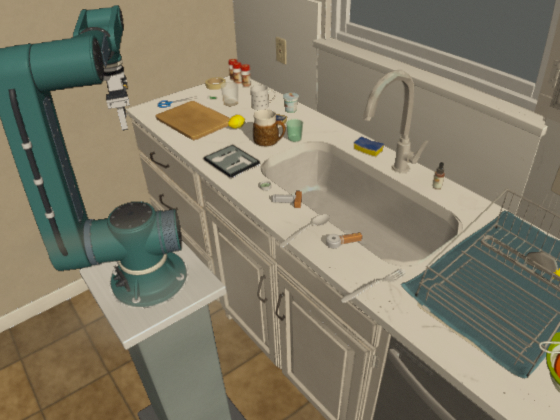

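Top view (1.4× scale; up is +x, left is +y): case at (224,277), with the keyhole pocket on the left and the T on the right. Candle (326,276), corkscrew (386,268), spoon (458,290), wheel (514,268), fork (604,300). The scene view agrees. Next I'll get rough positions from colour masks.

```bash
cat >> h.py <<'E'
from scipy.spatial.transform import Rotation as Ro
def toolR(o): return Ro.from_euler('xyz',o['ee_rot']).as_matrix()
def move(xy,z,yaw,o=None):
    """cm shifts in present tool axes to TCP target; turn (deg) about tool x so tool y lies along world heading yaw (mod 180)"""
    o=o or robot.get_obs(); R=toolR(o); d=R.T@(np.r_[xy,z]-o['tool_pos'])*100
    h=np.arctan2(R[1,1],R[0,1]); t=(yaw-h+np.pi/2)%np.pi-np.pi/2
    print('tcp',np.round(o['tool_pos'],4),'yhead deg %.2f'%np.degrees(h),'shift cm',np.round(d,2),'turn about tool x deg',round(float(-np.degrees(t)),2),'tiltx',np.round(R[:,0],4),'F',np.round(o['wrist_force'],1),'w',round(o['width'],4),'t',round(o['time'],2),'q6',round(o['joint_positions'][5],2))
E
python3 - <<'E'
from h import *
s=load('top0.png')
p=lambda L,z:print(np.round(ray(s,np.array(L)/1.4,z),3).tolist())
p([(181,248),(262,243),(267,307),(184,313)],.018)
p([(326,276)],.015)
p([(382,246),(409,270),(367,291),(457,265),(463,347)],.02)
p([(524,247),(509,285),(606,255),(598,348)],.02)
p([(440,105),(195,205),(215,165),(330,75)],.0)
w=load('wrist0.png')
print(np.round(proj(w,[(.49,.33,.018),(.49,.2,.018)]),0))
move((.45,.2),.25,np.pi/2)
E
```

```text
[[0.564, 0.432, 0.018], [0.571, 0.264, 0.018], [0.443, 0.253, 0.018], [0.433, 0.423, 0.018]]
[[0.503, 0.136, 0.015]]
[[0.56, 0.025, 0.02], [0.512, -0.027, 0.02], [0.472, 0.055, 0.02], [0.52, -0.121, 0.02], [0.361, -0.129, 0.02]]
[[0.554, -0.253, 0.02], [0.48, -0.221, 0.02], [0.537, -0.415, 0.02], [0.355, -0.392, 0.02]]
[[0.855, -0.096, 0.0], [0.656, 0.412, 0.0], [0.74, 0.372, 0.0], [0.928, 0.132, 0.0]]
[[231. 421.]
 [151. 447.]]
tcp [0.1945 0.514  0.2046] yhead deg 69.27 shift cm [ -4.51 -20.33  35.01] turn about tool x deg -20.73 tiltx [-7.0e-04 -1.5e-03 -1.0e+00] F [0.5 0.2 0.2] w 0.0941 t 0.15 q6 -0.1
```

View pics/wrist0.png

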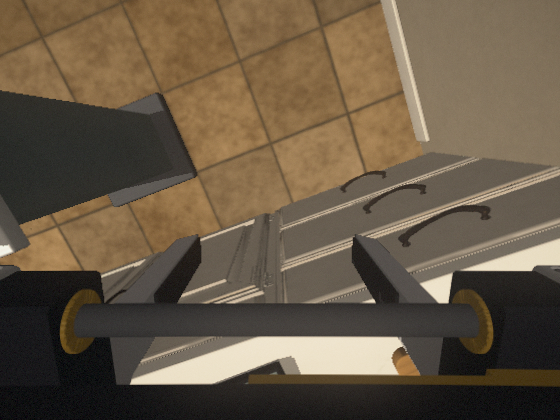

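Request:
carry_out(
  targets=[
    [0,0,0,0,-6.91],
    [0,0,0,0,-6.91],
    [0,0,0,0,-6.91],
    [0,-0.2,-1.4,3.1,0],
    [0,-0.2,-1.4,3.1,0],
    [0,-0.2,-1.4,3.1,0],
    [0,-0.2,-1.4,3.1,0],
    [0,-0.2,-1.4,3.1,0],
    [0,-0.2,-1.4,3.1,0],
    [0,-0.2,-1.4,3.1,0],
    [0,-0.2,-1.4,3.1,0],
    [0,-0.2,-1.4,3.1,0],
    [0,-0.2,-1.4,3.1,0],
    [0,-0.2,-1.4,3.1,0],
    [0,-0.2,-1.4,3.1,0],
    [0,0,0,0,0],
    [0,0,0,0,0],
  ],
)

```text
time: 1.85
tool_pos: [0.5668, 0.346, 0.2284]
ee_rot: [-3.005, 1.569, -3.007]
wrist_force: [-0.3, 0.4, -0.2]
width: 0.094
```

```bash
python3 - <<'E'
from h import *
s=snap('wrist','w1.png'); move((.54,.02),.2,np.pi/2)
E
```

```text
tcp [0.5661 0.3466 0.2289] yhead deg 90.01 shift cm [  2.89 -32.66  -2.61] turn about tool x deg 0.01 tiltx [-0.0015 -0.     -1.    ] F [ 0.9 -0.4  0.3] w 0.0937 t 1.9 q6 -1.11
```

View pics/w1.png

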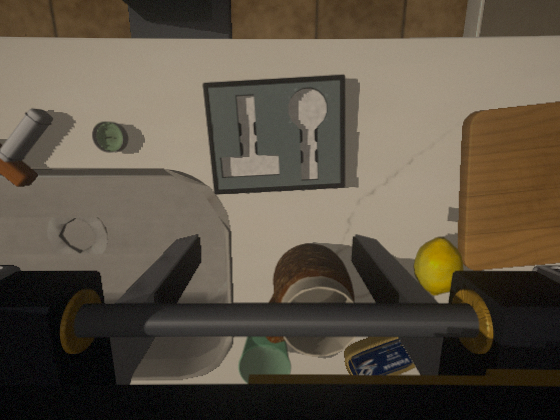

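Wrist view 1: case occupies (205..346, 75..193), with the T pocket on the left (cross at row 165) and the keyhole on the right (round end at (307,105)). Candle at (109,137). Next: the rim and pocket geometry.

```bash
cat > case.py <<'E'
from h import *
s=load('w1.png'); I=s['image']; g=cv2.cvtColor(I,cv2.COLOR_RGB2GRAY)
print('cam',s['pose'][:3,3])
roi=np.zeros_like(g); roi[68:202,196:356]=1
m=((g<110)&(roi>0)).astype(np.uint8)
c=max(cv2.findContours(m,0,cv2.CHAIN_APPROX_NONE)[0],key=cv2.contourArea)
W=ray(s,c[:,0],.018)[:,:2].astype(np.float32)*1000
r=cv2.minAreaRect(W); print('rim rect',r, np.round(cv2.boxPoints(r),1).tolist())
# brightness profile stats
w=((g>130)&(roi>0)).astype(np.uint8)
big=cv2.resize(I[65:205,190:360],None,fx=4.5,fy=4.5,interpolation=cv2.INTER_CUBIC)
cv2.imwrite('pics/case.png',big[:,:,::-1])
for z in(.006,.016):
  for c in cv2.findContours(w*(cv2.drawContours(np.zeros_like(g),[cv2.convexHull(c)],-1,1,-1)),0,cv2.CHAIN_APPROX_NONE)[0]:
    if cv2.contourArea(c)>30:
      P=ray(s,c[:,0],z)[:,:2]*1000; print(z,cv2.contourArea(c),P.min(0).round(1),P.max(0).round(1))
E
python3 case.py
```

```text
cam [0.49635592 0.34590544 0.40770597]
rim rect ((504.228515625, 340.6600036621094), (144.660400390625, 206.73797607421875), 3.2690696716308594) [[426.1000061035156, 439.70001220703125], [437.8999938964844, 233.3000030517578], [582.2999877929688, 241.60000610351562], [570.5, 448.0]]
0.006 349.0 [566.9 266.7] [583.2 422.9]
0.006 1053.5 [451.4 286.5] [548.2 348.3]
0.006 1010.0 [443.3 374.3] [552.2 407.1]
0.006 700.0 [443.4 240.2] [565.5 260.9]
```

View pics/case.png

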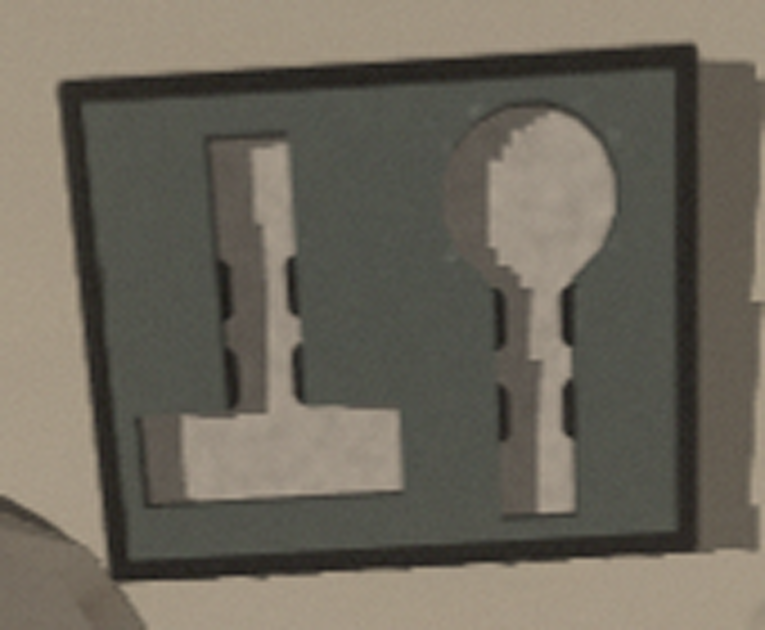

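Request:
carry_out(
  targets=[
    [0,0.2,-4.0,0,0],
    [0,0.2,-4.0,0,0],
    [0,0.2,-4.0,0,0],
    [0,0.2,-4.0,0,0],
    [0,0.2,-4.0,0,0],
    [0,0.2,-4.0,0,0],
    [0,0.2,-4.0,0,0],
    [0,0.2,-4.0,0,0],
    [0,0.2,-4.0,0,0],
    [0,0.2,-4.0,0,0],
    [0,0,0,0,0],
    [0,0,0,0,0],
  ],
)

```text
time: 3.1
tool_pos: [0.5661, -0.0528, 0.2096]
ee_rot: [1.489, 1.57, 1.489]
wrist_force: [0.1, -0.3, 0.5]
width: 0.0945
```

```bash
python3 - <<'E'
from h import *
s=snap('wrist','w2.png'); move((.54,.02),.2,np.pi/2)
E
```

```text
tcp [ 0.5663 -0.0521  0.2097] yhead deg 90.07 shift cm [ 0.98  7.22 -2.62] turn about tool x deg 0.07 tiltx [ 3.e-04  1.e-03 -1.e+00] F [-0.5 -0.   0.1] w 0.0937 t 3.15 q6 -1.76
```

View pics/w2.png

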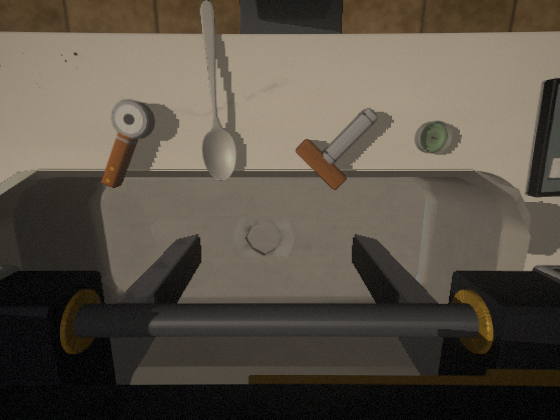

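The crop shows both pockets clearly: T cross at the bottom left, keyhole round end at the top right, four black ribs on each. Wrist view 2 shows the wheel guard at (129,119) with its handle end at (113,185). The corkscrew sheath end is at (371,113) with the crossbar centre at (321,163). Spoon bowl (219,150), candle (433,137).

```bash
cat > case.py <<'E'
from h import *
s=load('w1.png'); I=s['image'].astype(int); g=I.sum(2)/3
C=s['pose'][:3,3]*1000
# outer rim: pick from crop, refine by line fit to subpixel gradient along normals
gg=cv2.GaussianBlur(g.astype(np.float32),(0,0),.8)
def edge(a,b,half=4,n=40,sign=None):
    a=(np.array(a,float)+.5)/4.5-.5+[190,65]; b=(np.array(b,float)+.5)/4.5-.5+[190,65]
    t=(b-a)/np.linalg.norm(b-a); nn=np.array([-t[1],t[0]]); out=[]
    k=np.arange(-half,half+.01,.1)
    for f in np.linspace(.06,.94,n):
        p=a+(b-a)*f+k[:,None]*nn
        v=cv2.remap(gg,p[:,0].astype(np.float32)[None],p[:,1].astype(np.float32)[None],cv2.INTER_LINEAR)[0]
        d=np.gradient(v); d=d*sign if sign else abs(d); out.append(p[np.argmax(d)])
    return np.array(out)
def line(px,z):
    P=(ray(s,px,z)[:,:2]*1000).astype(np.float32); vx,vy,x,y=cv2.fitLine(P,cv2.DIST_HUBER,0,.01,.01)[:,0]
    d=np.array([vx,vy]); n=np.array([-vy,vx]); return n,n@[x,y],abs((P-[x,y])@n).mean(),d
L={}
for nm,a,b in [('x-',(62,84),(694,46)),('x+',(114,578),(696,548)),('y-',(62,84),(114,578)),('y+',(694,46),(696,548))]:
    n,c,e,d=line(edge(a,b,2.5),.018); L[nm]=(n,c); print(nm,'dir deg %.2f res %.2f'%(np.degrees(np.arctan2(d[1],d[0]))%180,e))
X=lambda p,q:np.linalg.solve(np.array([L[p][0],L[q][0]]),[L[p][1],L[q][1]])
k=np.array([X('x-','y-'),X('x-','y+'),X('x+','y+'),X('x+','y-')]); print(k.round(1).tolist(),'sides',[round(float(np.linalg.norm(k[i]-k[i-1])),1) for i in range(4)])
cen=k.mean(0); ux=((k[2]+k[3])-(k[0]+k[1])); yaw=np.arctan2(ux[1],ux[0]); uy=(k[1]+k[2]-k[0]-k[3]); yaw2=np.arctan2(-uy[0],uy[1])
yw=(yaw+yaw2)/2; print('centre',cen.round(1),'yaw deg',np.degrees([yaw,yaw2]).round(2))
R=np.array([[np.cos(yw),-np.sin(yw)],[np.sin(yw),np.cos(yw)]])
# pocket edges in case frame, both heights
for nm,a,b in [('T sheath end',(210,136),(288,134)),('T stem L',(208,150),(222,255)),('T stem R',(290,150),(296,250)),('T cross far+x',(150,505),(402,491)),('T cross L',(138,420),(148,503)),('T cross R',(401,410),(404,490)),
  ('K handle end',(503,515),(574,513)),('K stem L',(500,445),(502,512)),('K stem R',(577,445),(577,510))]:
    px=edge(a,b,2,20)
    o=[]
    for z in(.016,.006):
        q=(ray(s,px,z)[:,:2]*1000-cen)@R; o.append(np.median(q,0).round(1).tolist())
    print(nm,o)
print('cam in case',((C[:2]-cen)@R).round(0))
E
python3 case.py
cat > tools.py <<'E'
from h import *
import sys
def tools(f):
    s=load(f); I=s['image']; hsv=cv2.cvtColor(I,cv2.COLOR_RGB2HSV)
    w=((hsv[...,0]<14)&(hsv[...,1]>120)&(hsv[...,2]>60)).astype(np.uint8); w[:60]=0; w[240:]=0
    for c in cv2.findContours(w,0,cv2.CHAIN_APPROX_NONE)[0]:
        if cv2.contourArea(c)>150:
            P=(ray(s,c[:,0],.0115+.006)[:,:2]*1000).astype(np.float32); r=cv2.minAreaRect(P); print('wood px',c[:,0].mean(0).round(0),'rect mm',np.round(r[0],1),np.round(r[1],1),round(r[2],1))
    return s
s=tools('w2.png')
print('cam',s['pose'][:3,3].round(3))
print('tcp px',proj(s,[[.5663,-.0521,.2097]]))
I=s['image'][80:200,85:450]; cv2.imwrite('pics/tz.png',cv2.resize(I,None,fx=2.19,fy=2.19,interpolation=cv2.INTER_CUBIC)[:,:,::-1])
E
python3 tools.py
```

```text
x- dir deg 93.07 res 0.19
x+ dir deg 93.08 res 0.44
y- dir deg 3.18 res 0.28
y+ dir deg 3.07 res 0.17
[[436.5, 258.0], [427.3999938964844, 426.79998779296875], [562.5999755859375, 434.1000061035156], [571.7000122070312, 265.5]] sides [135.4, 169.0, 135.4, 168.8]
centre [499.5 346.1] yaw deg [3.12 3.07]
T sheath end [[-49.8, -35.2], [-51.0, -36.1]]
T stem L [[-35.0, -45.5], [-35.9, -46.6]]
T stem R [[-34.6, -25.0], [-35.4, -25.6]]
T cross far+x [[45.3, -35.2], [46.5, -36.1]]
T cross L [[33.4, -70.8], [34.3, -72.6]]
T cross R [[34.2, 1.1], [35.2, 1.1]]
K handle end [[54.1, 39.5], [55.5, 40.6]]
K stem L [[43.8, 29.0], [45.0, 29.8]]
K stem R [[44.6, 49.6], [45.8, 50.9]]
cam in case [-3. -0.]
wood px [321. 164.] rect mm [530.8   0.9] [69.4 21. ] 46.0
wood px [114. 163.] rect mm [ 530.4 -247.2] [16. 58.] 64.0
cam [ 0.495 -0.053  0.389]
tcp px [[277.53410198 250.83861282]]
```

View pics/tz.png

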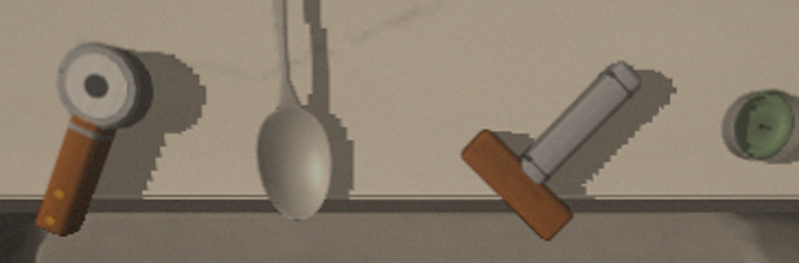

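Case: sides 135.4 × 168.9 mm (given 136 × 170), centre (499.5, 346.1), yaw 3.1°. In the case frame screw_seat is about (2.2, −35.9) and wheel_seat about (11.7, 40); the pocket sizes check. The corkscrew crossbar measures 69.4 × 21 mm, so its grip is at about (507.8, 23) with jaw heading 46°. The wheel's rectangle angle of 64° disagrees with the picture, so I'll re-measure it later. Moving over the corkscrew.

Request:
carry_out(
  targets=[
    [0,2.0,1.25,-0.98,0],
    [0,2.0,1.25,-0.98,0],
    [0,2.0,1.25,-0.98,0],
    [0,2.0,1.25,-0.98,0],
    [0,2.0,1.25,-0.98,0],
    [0,2.0,1.25,-0.98,0],
    [0,0,0,0,7.33],
    [0,0,0,0,7.33],
    [0,0,0,0,7.33],
    [0,0,0,0,7.33],
    [0,0,0,0,7.33],
    [0,0,0,0,7.33],
    [0,0,0,0,0],
    [0,0,0,0,0],
  ],
)

```text
time: 4.55
tool_pos: [0.5077, 0.0229, 0.0897]
ee_rot: [1.446, 1.57, 0.683]
wrist_force: [0.0, -0.1, -0.2]
width: 0.0941
```

```bash
python3 - <<'E'
from h import *
s=snap('wrist','w3.png'); move((.5078,.0231),.0055,np.radians(46))
I=s['image']; hsv=cv2.cvtColor(I,cv2.COLOR_RGB2HSV)
w=((hsv[...,0]<14)&(hsv[...,1]>120)&(hsv[...,2]>60)).astype(np.uint8); w[300:]=0
for c in cv2.findContours(w,0,1)[0]:
    if cv2.contourArea(c)>150:
        P=(ray(s,c[:,0],.02)[:,:2]*1000).astype(np.float32); print(cv2.boundingRect(c),cv2.minAreaRect(P))
print(s['pose'][:3,3])
# wheel axis from w2
s=load('w2.png'); hsv=cv2.cvtColor(s['image'],cv2.COLOR_RGB2HSV)
w=((hsv[...,0]<14)&(hsv[...,1]>120)&(hsv[...,2]>60)).astype(np.uint8); w[:60]=0; w[240:]=0; w[:,200:]=0
y,x=np.nonzero(w); P=(ray(s,np.c_[x,y],.02)[:,:2]*1000).astype(np.float32)
l=cv2.fitLine(P,cv2.DIST_HUBER,0,.01,.01)[:,0]; d=l[:2]*np.sign(l[0]); t=(P-l[2:])@d
print('wheel line',l,np.degrees(np.arctan2(d[1],d[0])),np.percentile(t,[0,2,98,100]),l[2:]+d*np.percentile(t,99.5),'guard',ray(s,[(128.8,119.3)],.023)*1000)
E
```

```text
tcp [0.5078 0.0226 0.0897] yhead deg 46.26 shift cm [ 8.42  0.04 -0.04] turn about tool x deg 0.26 tiltx [ 4.e-04  3.e-04 -1.e+00] F [-0.7 -0.1 -0.3] w 0.0942 t 4.6 q6 -0.87
(239, 243, 79, 23) ((530.9163208007812, 1.6643695831298828), (68.07188415527344, 20.469499588012695), 46.351463317871094)
[0.456092   0.07050347 0.26885774]
wheel line [ 9.0363365e-01 -4.2830628e-01  5.2554608e+02 -2.4391608e+02] -25.360119 [-31.02024651 -29.99181347  32.34649086  33.87121582] [ 555.8217  -258.26617] guard [[ 479.82042016 -221.32752027   23.        ]]
```

View pics/w3.png

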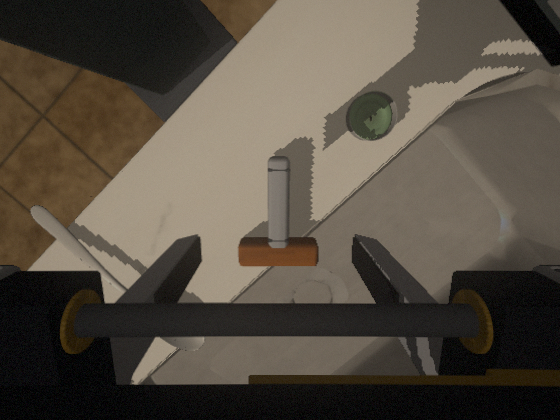

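Wrist view 3: corkscrew centred between the fingers, crossbar at (278,254), sheath up to row 160. It agrees with view 2 to under 1 mm. The re-measured wheel axis is −25.4° (guard to end 84.6 mm against 86 given), which confirms the earlier 64°. Descending and gripping.

Request:
carry_out(
  targets=[
    [0,2.8,0,-0.05,0],
    [0,2.8,0,0,0],
    [0,1.8,0,0,0],
    [0,1.0,0,0,0],
    [0,0,0,0,0],
    [1,0,0,0,0],
    [1,0,0,0,0],
    [1,0,0,0,0],
    [1,0,0,0,0],
    [1,0,0,0,0],
    [1,0,0,0,0],
    [1,0,0,0,0],
    [1,0,0,0,0],
    [1,0,0,0,0],
    [1,0,0,0,0],
  ],
)

```text
time: 6.1
tool_pos: [0.5076, 0.0218, 0.0055]
ee_rot: [1.791, 1.571, 1.024]
wrist_force: [0.4, -0.4, -0.3]
width: 0.0175
```

```bash
python3 - <<'E'
from h import *
c=np.array([499.5,346.1]);a=np.radians(3.1);R=np.array([[np.cos(a),-np.sin(a)],[np.sin(a),np.cos(a)]])
S=c+R@[2.2,-35.9]; W=c+R@[11.7,40]; print(S,W)
o=robot.get_obs(); move(S/1000,.12,np.radians(93.1),o)
E
```

```text
[503.63821006 310.37150692] [509.01972652 386.67418892]
tcp [0.5076 0.0218 0.0055] yhead deg 46.02 shift cm [-11.45  20.49 -20.32] turn about tool x deg -47.08 tiltx [ 1.e-04  2.e-04 -1.e+00] F [ 0.4 -0.4 -0.3] w 0.0175 t 6.1 q6 -0.87
```

Request:
carry_out(
  targets=[
    [1,-2,0,0,0],
    [1,-3,0,0,0],
    [1,-3.5,0,0,0],
    [1,-3,0,0,0],
    [1,0,0,0,-6.73],
    [1,0,0,0,-6.73],
    [1,0,0,0,-6.73],
    [1,0,0,0,-6.73],
    [1,0,0,0,-6.73],
    [1,0,0,0,-6.73],
    [1,0,0,0,-6.73],
    [1,0,3.6,0.14,0],
    [1,0,3.6,0.14,0],
    [1,0,3.6,0.14,0],
    [1,0,3.6,0.14,0],
    [1,0,3.6,0.15,0],
    [1,0,3.6,0.15,0],
    [1,0,3.6,0.15,0],
    [1,0,3.6,0.15,0],
    [1,0,0,0,0],
  ],
)

```text
time: 8.1
tool_pos: [0.5024, 0.3138, 0.1198]
ee_rot: [2.069, 1.569, 2.129]
wrist_force: [0.5, 0.0, -0.3]
width: 0.0178
```

Request:
carry_out(
  targets=[
    [1,0,0,0,0],
    [1,2,0,0,0],
    [1,2,0,0,0],
    [1,2,0,0,0],
    [1,0,0,0,0],
    [1,0,0,0,0],
  ],
)

```text
time: 8.7
tool_pos: [0.5035, 0.3087, 0.0605]
ee_rot: [-2.431, 1.57, -2.378]
wrist_force: [-0.1, -0.4, -0.7]
width: 0.0176
```

```bash
python3 - <<'E'
from h import *
s=snap('wrist','w4.png'); move((.5036,.3104),.0185,np.radians(93.1)); print(s['pose'][:3,3])
c=np.array([499.5,346.1]);a=np.radians(3.1);R=np.array([[np.cos(a),-np.sin(a)],[np.sin(a),np.cos(a)]])
X=[np.r_[c+R@p,q]/1000 for p,q in [((-68,-85),18),((-68,85),18),((68,85),18),((-51,-46.5),16),((-51,-25.5),16)]]
print(proj(s,X).round(0).tolist())
hsv=cv2.cvtColor(s['image'],cv2.COLOR_RGB2HSV); w=((hsv[...,0]<14)&(hsv[...,1]>120)&(hsv[...,2]>50)).astype(np.uint8); w[320:]=0
o=robot.get_obs(); 
for k in cv2.findContours(w,0,1)[0]:
    if cv2.contourArea(k)>150:
        P=ray(s,k[:,0],o['tool_pos'][2]+.006+.006)[:,:2].astype(np.float32)*1000; r=cv2.minAreaRect(P); print(cv2.boundingRect(k),r,'rel tcp case axes',(np.array(r[0])-o['tool_pos'][:2]*1000)@R)
E
```

```text
tcp [0.5041 0.3093 0.0616] yhead deg 93.06 shift cm [ 4.31  0.11 -0.05] turn about tool x deg -0.04 tiltx [ 1.3e-03  4.0e-04 -1.0e+00] F [ 0.1  0.2 -0.4] w 0.0178 t 8.75 q6 -1.17
[0.43289635 0.30491269 0.23970322]
[[209.0, 135.0], [451.0, 135.0], [428.0, 308.0], [264.0, 159.0], [293.0, 159.0]]
(258, 288, 38, 15) ((526.7716064453125, 310.1547546386719), (9.290797233581543, 22.379844665527344), 3.1004552841186523) rel tcp case axes [22.65272463 -0.34726291]
```

View pics/w4.png

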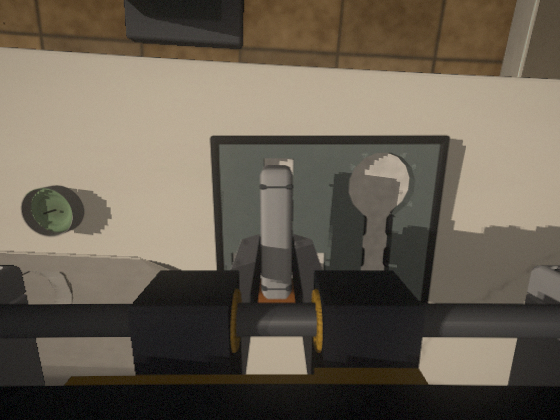

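Wrist view 4: the corkscrew is held straight. Sheath centre column is 277, its end at row ~165. Case top corners are near (212,137) and (447,137), with (209,135) and (451,135) predicted. I'll check these edges numerically.

```bash
python3 - <<'E'
from h import *
s=load('w4.png'); o=robot.get_obs(); g=cv2.GaussianBlur(s['image'].astype(np.float32).mean(2),(0,0),.7)
c=np.array([499.5,346.1]);a=np.radians(3.1);R=np.array([[np.cos(a),-np.sin(a)],[np.sin(a),np.cos(a)]])
t=o['tool_pos']*1000
print('col277',g[155:180,277].astype(int).tolist())
print('row200',g[200,205:225].astype(int).tolist(),g[200,430:455].astype(int).tolist())
print('row215 sheath',g[215,252:302].astype(int).tolist())
print('col 240',g[128:145,240].astype(int).tolist(),'col 420',g[128:145,420].astype(int).tolist())
def ed(line,lo): d=np.gradient(line); k=np.argmax(abs(d)); return lo+k
xr=lambda u,v,z:((ray(s,[(u,v)],z)[0,:2]*1000-c)@R).round(1)
for v in(160,200,240):
  l=ed(g[v,200:222],200); r=ed(g[v,436:456],436); print(v,l,r,xr(l,v,.018),xr(r,v,.018))
for u in(240,330,420): e=ed(g[128:142,u],128); print(u,e,xr(u,e,.018))
print('tcp case',((t[:2]-c)@R).round(1),'sheath end', [xr(277,r,t[2]/1000+.006) for r in(164,165,166,167)], 'sheath sides',xr(260.5,215,t[2]/1000+.006),xr(292.5,215,t[2]/1000+.006))
E
```

```text
col277 [89, 90, 92, 95, 98, 99, 99, 101, 101, 94, 75, 67, 70, 82, 98, 111, 117, 120, 123, 125, 126, 126, 127, 128, 128]
row200 [168, 168, 168, 168, 168, 168, 162, 138, 94, 58, 48, 47, 46, 44, 43, 50, 66, 78, 85, 89] [87, 85, 75, 56, 46, 43, 40, 37, 35, 35, 43, 67, 88, 95, 98, 98, 98, 98, 99, 99, 99, 100, 100, 102, 116]
row215 sheath [87, 87, 87, 88, 87, 87, 88, 92, 107, 128, 141, 144, 141, 137, 134, 132, 130, 129, 129, 130, 129, 129, 128, 128, 128, 127, 126, 125, 123, 122, 121, 120, 120, 117, 109, 98, 87, 77, 67, 59, 60, 72, 84, 87, 86, 86, 86, 86, 86, 86]
col 240 [167, 166, 167, 167, 167, 166, 156, 114, 62, 47, 47, 46, 46, 44, 44, 49, 68] col 420 [166, 166, 166, 165, 165, 162, 145, 102, 56, 43, 42, 42, 42, 42, 43, 53, 71]
160 211 446 [-50.6 -84.4] [-50.5  83.8]
200 213 455 [-21.2 -84.5] [-21.2  94.3]
240 215 436 [ 10.1 -84.5] [ 9.9 84.3]
240 135 [-68.  -63.1]
330 135 [-68.    0.3]
420 135 [-67.9  63.3]
tcp case [  2.6 -37. ] sheath end [array([-52.5, -37.1]), array([-51.9, -37.1]), array([-51.4, -37.1]), array([-50.8, -37.1])] sheath sides [-22.9 -46.7] [-22.9 -28.1]
```

Against the case edges in the same view, the tool needs about +1.7 mm in x and +1.3 mm in y. I'll lower it to just above the insert and recheck the edges there.

Request:
carry_out(
  targets=[
    [1,1.2,0.13,0.17,0],
    [1,1.2,0,0,0],
    [1,0.8,0,0,0],
    [1,0.5,0,0,0],
    [1,0,0,0,0],
    [1,0,0,0,0],
  ],
)

```text
time: 9.35
tool_pos: [0.5051, 0.3114, 0.0234]
ee_rot: [1.446, 1.571, 1.5]
wrist_force: [-0.1, -0.6, -0.9]
width: 0.018
```

```bash
cat > chk.py <<'E'
from h import *
import sys
s=snap('wrist',sys.argv[1]); move((.5036,.3104),.0185,np.radians(93.1)); o=robot.get_obs()
g=cv2.GaussianBlur(s['image'].astype(np.float32).mean(2),(0,0),.6)
c=np.array([499.5,346.1]);a=np.radians(3.1);R=np.array([[np.cos(a),-np.sin(a)],[np.sin(a),np.cos(a)]])
t=o['tool_pos']*1000; print('tcp case',((t[:2]-c)@R).round(1))
P=lambda x,y,z:proj(s,np.r_[c+R@[x,y],z]/1000)[0].round(1)
x,y=map(float,sys.argv[2:4])
print('rim x-',P(-68,y,18),'pocket end',P(x,y,16),P(x,y,6),'edges L/R at x+15', P(x+15,y-11,16),P(x+15,y+11,16))
I=s['image']; u,v=P(x+10,y,16).astype(int); u0,v0=max(u-60,0),max(v-50,0)
cv2.imwrite('pics/c_'+sys.argv[1],cv2.resize(I[v0:v0+100,u0:u0+120],None,fx=6,fy=6,interpolation=cv2.INTER_CUBIC)[:,:,::-1]); print('crop off',u0,v0)
print('col',u,[(r,int(g[r,u])) for r in range(v-45,v+10)])
print('row',v,[(q,int(g[v,q])) for q in range(u-32,u+32)])
E
python3 chk.py w5.png -51.2 -36
```

```text
tcp [0.5053 0.3116 0.0238] yhead deg 93.14 shift cm [ 0.53 -0.11 -0.17] turn about tool x deg 0.04 tiltx [ 6.e-04  3.e-04 -1.e+00] F [-0.3  0.3  0. ] w 0.0178 t 9.4 q6 -1.17
tcp case [  3.9 -34.8]
rim x- [274.6 132.3] pocket end [274.6 161. ] [274.7 159.7] edges L/R at x+15 [256.8 185.5] [292.4 185.6]
crop off 214 127
col 274 [(132, 102), (133, 56), (134, 47), (135, 47), (136, 47), (137, 47), (138, 47), (139, 46), (140, 44), (141, 44), (142, 50), (143, 84), (144, 94), (145, 94), (146, 94), (147, 94), (148, 94), (149, 93), (150, 92), (151, 94), (152, 93), (153, 93), (154, 93), (155, 92), (156, 92), (157, 93), (158, 94), (159, 97), (160, 101), (161, 101), (162, 105), (163, 107), (164, 102), (165, 79), (166, 71), (167, 74), (168, 86), (169, 103), (170, 116), (171, 122), (172, 125), (173, 128), (174, 130), (175, 132), (176, 133), (177, 133), (178, 133), (179, 133), (180, 133), (181, 134), (182, 133), (183, 133), (184, 132), (185, 125), (186, 91)]
row 177 [(242, 91), (243, 91), (244, 91), (245, 91), (246, 91), (247, 91), (248, 91), (249, 91), (250, 90), (251, 91), (252, 91), (253, 91), (254, 91), (255, 88), (256, 78), (257, 73), (258, 87), (259, 105), (260, 124), (261, 140), (262, 147), (263, 147), (264, 145), (265, 141), (266, 139), (267, 139), (268, 139), (269, 137), (270, 136), (271, 136), (272, 134), (273, 134), (274, 133), (275, 133), (276, 133), (277, 133), (278, 132), (279, 131), (280, 128), (281, 129), (282, 128), (283, 126), (284, 125), (285, 124), (286, 117), (287, 107), (288, 95), (289, 84), (290, 73), (291, 65), (292, 60), (293, 57), (294, 57), (295, 58), (296, 59), (297, 58), (298, 58), (299, 56), (300, 57), (301, 58), (302, 58), (303, 56), (304, 56), (305, 58)]
```

View pics/c_w5.png

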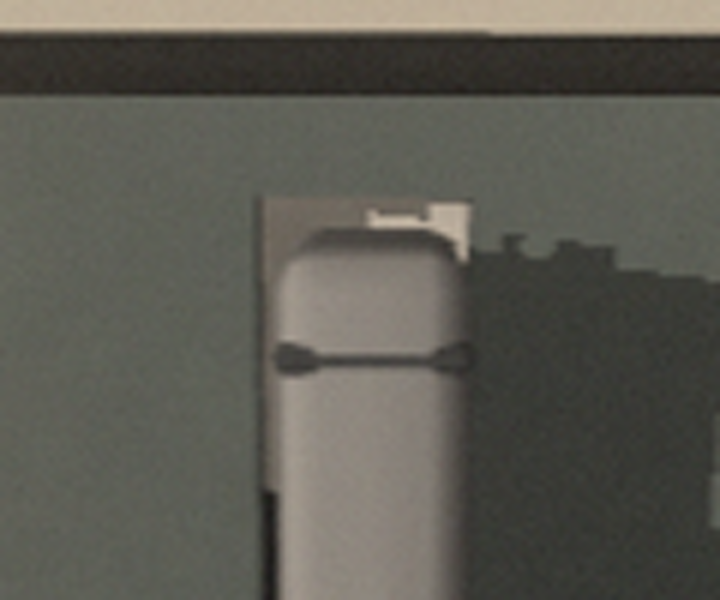

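The crop shows the pocket edges at columns 262..470 and the sheath at 278..468, so it sits about 0.7 mm too far +y, with a 2–3 mm end gap. A small correction, then lowering onto the ribs.

Request:
carry_out(
  targets=[
    [1,0,-0.07,-0.03,0],
    [1,0,0,0,0],
    [1,0.3,0,0,0],
    [1,0.3,0,0,0],
    [1,0,0,0,0],
    [1,0,0,0,0],
  ],
)

```text
time: 10.0
tool_pos: [0.5047, 0.3104, 0.0173]
ee_rot: [-2.372, 1.57, -2.317]
wrist_force: [-0.6, -1.3, -0.7]
width: 0.0181
```

```bash
python3 -c "
from h import *
move((.5036,.3104),.0185,np.radians(93.1)); print(robot.get_obs()['wrist_torque'])"
```

```text
tcp [0.5047 0.3104 0.0173] yhead deg 93.12 shift cm [-0.12  0.01 -0.11] turn about tool x deg 0.02 tiltx [-4.e-04 -4.e-04 -1.e+00] F [-0.6 -1.3 -0.7] w 0.0181 t 10.0 q6 -1.17
[-0.15295557  0.00514582  0.00425382]
```

Request:
carry_out(
  targets=[
    [0.55,0,0,0,0],
    [0.55,0,0,0,0],
    [0.55,0,0,0,0],
    [0.55,0,0,0,0],
    [0.55,0,0,0,0],
    [0.55,-1,0,0,0],
    [0.55,-2,0,0,0],
    [1,-1,0,-0.15,0],
    [1,0,0,0,0],
    [1,0,0,0,0],
    [1,0,0,0,0],
    [1,0,0,0,0],
    [1,0,0,0,0],
    [1,0,0,0,0],
    [1,1.0,0,0,0],
    [1,0.8,0,0,0],
    [1,0,0,0,0],
  ],
)

```text
time: 11.7
tool_pos: [0.5018, 0.3098, 0.037]
ee_rot: [-2.748, 1.567, -2.694]
wrist_force: [-0.3, -0.3, -0.2]
width: 0.0001
```

Request:
carry_out(
  targets=[
    [1,0.2,0,0,0],
    [1,0.2,0,0,0],
    [1,0,0,0,0],
  ],
)

```text
time: 12.0
tool_pos: [0.5032, 0.3105, 0.0354]
ee_rot: [-3.1, 1.571, -3.046]
wrist_force: [-0.0, -0.5, 0.5]
width: 0.0004
```

Request:
carry_out(
  targets=[
    [1,0.15,0,0,0],
    [1,0.15,0,0,0],
    [1,0.1,0,0,0],
    [1,0,0,0,0],
  ],
)

```text
time: 12.4
tool_pos: [0.5041, 0.3113, 0.0342]
ee_rot: [0.572, 1.568, 0.627]
wrist_force: [-2.3, -0.1, 8.3]
width: 0.0003
```

Request:
carry_out(
  targets=[
    [1,0.1,0,0,0],
    [1,0.1,0,0,0],
    [1,0,0,0,0],
  ],
)

```text
time: 12.7
tool_pos: [0.5046, 0.3119, 0.0328]
ee_rot: [0.597, 1.566, 0.652]
wrist_force: [-1.4, 0.5, 9.0]
width: 0.0006
```

Request:
carry_out(
  targets=[
    [1,0.15,0,0,0],
    [1,0.15,0,0,0],
    [1,0,0,0,0],
  ],
)

```text
time: 13.0
tool_pos: [0.5046, 0.311, 0.0293]
ee_rot: [0.292, 1.567, 0.346]
wrist_force: [-1.2, -0.8, 7.9]
width: 0.0004
```

Request:
carry_out(
  targets=[
    [1,0.1,0,0,0],
    [1,0.1,0,0,0],
    [1,0,0,0,0],
  ],
)

```text
time: 13.3
tool_pos: [0.5046, 0.311, 0.0292]
ee_rot: [0.3, 1.567, 0.355]
wrist_force: [-4.9, -1.9, 15.0]
width: 0.0004
```

It's at the floor height (0.029) and the force is rising there, so it is home. Raising and looking from above.

Request:
carry_out(
  targets=[
    [1,0.15,0,0,0],
    [1,0,0,0,0],
    [1,-1,0,0,0],
    [0,-3,0,0,0],
    [0,-4,0,0.5,0],
    [0,-4,0,2,0],
    [0,-4,0,2,0],
    [0,0,0,1,0],
    [0,0,0,0,0],
    [0,0,0,0,0],
  ],
)

```text
time: 14.3
tool_pos: [0.5571, 0.3131, 0.1807]
ee_rot: [-2.834, 1.567, -2.779]
wrist_force: [-0.2, -1.1, -1.0]
width: 0.0528
```

```bash
cat > fin.py <<'E'
from h import *
import sys
s=snap('wrist',sys.argv[1]); I=s['image']; move((.5036,.3104),.2,np.radians(93.1))
c=np.array([499.5,346.1]);a=np.radians(3.1);R=np.array([[np.cos(a),-np.sin(a)],[np.sin(a),np.cos(a)]])
hsv=cv2.cvtColor(I,cv2.COLOR_RGB2HSV); w=((hsv[...,0]<14)&(hsv[...,1]>110)&(hsv[...,2]>50)).astype(np.uint8); w[260:]=0
for k in cv2.findContours(w,0,1)[0]:
    if cv2.contourArea(k)>150:
        P=(ray(s,k[:,0],.027)[:,:2]*1000-c)@R; r=cv2.minAreaRect(P.astype(np.float32)); print('wood case frame',np.round(r[0],1),np.round(r[1],1),round(r[2],2))
print('case corners px',proj(s,[np.r_[c+R@p,18]/1000 for p in [(-68,-85),(-68,85),(68,85),(68,-85)]]).round(0).tolist())
q=proj(s,[np.r_[c,18]/1000])[0].astype(int); u0=max(q[0]-110,0); v0=max(q[1]-90,0)
cv2.imwrite('pics/f_'+sys.argv[1],cv2.resize(I[v0:v0+180,u0:u0+220],None,fx=3.3,fy=3.3,interpolation=cv2.INTER_CUBIC)[:,:,::-1])
E
python3 fin.py w6.png
```

```text
tcp [0.5567 0.3131 0.1803] yhead deg 93.14 shift cm [-1.95  0.02 -5.32] turn about tool x deg 0.04 tiltx [-0.0046 -0.0018 -1.    ] F [-0.2 -0.6  0.3] w 0.0566 t 14.35 q6 -1.2
wood case frame [ 33.6 -36.4] [22.1 68.4] 0.11
case corners px [[230.0, 82.0], [393.0, 82.0], [382.0, 209.0], [234.0, 209.0]]
```

Corkscrew check: crossbar at (33.6, −36.4) in the case frame, against (34.2, −35.9) expected, yaw 0.1°. Now the wheel.

Request:
carry_out(
  targets=[
    [0,0.6,-3.93,-0.49,0],
    [0,0.6,-3.93,-0.49,0],
    [0,0.6,-3.93,-0.49,0],
    [0,0.6,-3.93,-0.49,0],
    [0,0.6,-3.93,-0.49,0],
    [0,0.6,-3.93,-0.49,0],
    [0,0.6,-3.93,-0.49,0],
    [0,0.6,-3.93,-0.49,0],
    [0,0.6,-3.93,-0.49,0],
    [0,0.6,-3.93,-0.49,0],
    [0,0.6,-3.93,-0.49,0],
    [0,0.6,-3.93,-0.49,0],
    [0,0.6,-3.93,-0.49,0],
    [0,0.6,-3.93,-0.49,0],
    [0,0,0,0,7.13],
    [0,0,0,0,7.13],
    [0,0,0,0,7.13],
    [0,0,0,0,7.13],
    [0,0,0,0,0],
    [0,0,0,0,0],
  ],
)

```text
time: 16.35
tool_pos: [0.5188, -0.2387, 0.0977]
ee_rot: [3.003, 1.568, 2.563]
wrist_force: [0.2, 0.3, 0.3]
width: 0.0942
```

```bash
python3 - <<'E'
from h import *
s=snap('wrist','w7.png'); move((.5187,-.2402),.0055,np.radians(64.6)); o=robot.get_obs()
I=s['image']; hsv=cv2.cvtColor(I,cv2.COLOR_RGB2HSV)
w=((hsv[...,0]<14)&(hsv[...,1]>120)&(hsv[...,2]>60)).astype(np.uint8); w[305:]=0; w[:,:200]=0; w[:,360:]=0; w[:100]=0
y,x=np.nonzero(w); P=(ray(s,np.c_[x,y],.02)[:,:2]*1000).astype(np.float32); l=cv2.fitLine(P,cv2.DIST_HUBER,0,.01,.01)[:,0]; d=l[:2]*np.sign(l[0])
print('px box',x.min(),x.max(),y.min(),y.max(),'ang',np.degrees(np.arctan2(d[1],d[0])),'tcp off axis',np.cross(d,o['tool_pos'][:2]*1000-l[2:]),'wood along rel tcp',np.percentile((P-o['tool_pos'][:2]*1000)@d,[0,1,99,100]))
g=cv2.medianBlur(cv2.cvtColor(I,cv2.COLOR_RGB2GRAY)[80:260,200:360],3)
C=cv2.HoughCircles(g,cv2.HOUGH_GRADIENT_ALT,1,20,param1=150,param2=.6,minRadius=5,maxRadius=60)
if C is not None:
  for q in C[0]: 
    X=ray(s,[q[:2]+[200,80]],.023)[0]*1000; print('circ',q,X,'along rel tcp',(X[:2]-o['tool_pos'][:2]*1000)@d)
print(proj(s,[[.5187,-.2402,.0115]]))
E
```

```text
tcp [ 0.5191 -0.2389  0.098 ] yhead deg 64.76 shift cm [ 9.25 -0.14  0.04] turn about tool x deg 0.16 tiltx [-0.0016  0.0011 -1.    ] F [-0.1  0.2  0.5] w 0.0939 t 16.4 q6 -1.66
px box 266 284 191 262 ang -26.061602 tcp off axis 1.8432109957802867 wood along rel tcp [-23.78168433 -22.91348001  41.36587749  41.52293235]
circ [75.       88.       23.593393] [ 478.94122396 -221.68611674   23.        ] along rel tcp -43.57441266514155
circ [75.        88.         7.3358965] [ 478.94122396 -221.68611674   23.        ] along rel tcp -43.57441266514155
[[275.23261854 215.58317863]]<stdin>:6: DeprecationWarning: Arrays of 2-dimensional vectors are deprecated. Use arrays of 3-dimensional vectors instead. (deprecated in NumPy 2.0)
```

View pics/w7.png

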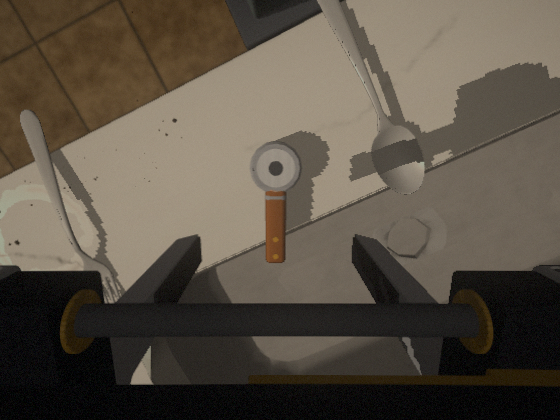

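Wrist view 7: wheel guard at (275,168), handle down to row 262, both fingers clear of the spoon and fork. Guard is −43.6 and handle end +41.4 relative to the TCP (expected −44/+42). Gripping.

Request:
carry_out(
  targets=[
    [0,2.8,-0.15,0,0.8],
    [0,2.8,0,0,0],
    [0,2.2,0,0,0],
    [0,1.4,0,0,0],
    [0,0,0,0,0],
    [1,0,0,0,0],
    [1,0,0,0,0],
    [1,0,0,0,0],
    [1,0,0,0,0],
    [1,0,0,0,0],
    [1,0,0,0,0],
    [1,0,0,0,0],
    [1,0,0,0,0],
    [1,0,0,0,0],
    [1,0,0,0,0],
  ],
)

```text
time: 17.9
tool_pos: [0.5191, -0.2408, 0.0069]
ee_rot: [1.811, 1.571, 1.354]
wrist_force: [0.7, -0.4, -0.0]
width: 0.0177
```

```bash
python3 - <<'E'
from h import *
move((.5090,.3867),.12,np.radians(93.1))
E
```

```text
tcp [ 0.5191 -0.2408  0.0069] yhead deg 63.81 shift cm [-11.29  55.87 -28.6 ] turn about tool x deg -29.29 tiltx [ 1.e-04  3.e-04 -1.e+00] F [ 0.7 -0.4 -0. ] w 0.0177 t 17.9 q6 -1.65
```

Request:
carry_out(
  targets=[
    [1,-2,0,0,0],
    [1,-3,0,0,0],
    [1,-3.3,0,0,0],
    [1,-3,0,0,0],
    [1,0,0,0,-7.32],
    [1,0,0,0,-7.32],
    [1,0,0,0,-7.32],
    [1,0,0,0,-7.32],
    [1,0,0,0,0],
  ],
)

```text
time: 18.8
tool_pos: [0.5188, -0.2408, 0.1195]
ee_rot: [2.441, 1.57, 2.495]
wrist_force: [-0.4, -0.5, -0.8]
width: 0.0177
```

Request:
carry_out(
  targets=[
    [1,0,3,0.12,0],
    [1,0,4.2,0.16,0],
    [1,0,4.2,0.16,0],
    [1,0,4.2,0.16,0],
    [1,0,4.2,0.16,0],
    [1,0,4.2,0.16,0],
    [1,0,4.2,0.16,0],
    [1,0,4.2,0.16,0],
    [1,0,4.2,0.16,0],
    [1,0,4.2,0.16,0],
    [1,0,4.2,0.16,0],
    [1,0,4.2,0.16,0],
    [1,0,4.2,0.16,0],
    [1,0,4.2,0.16,0],
    [1,0,4.2,0.16,0],
    [1,0,0.9,0.04,0],
    [1,0,0,0,0],
    [1,0,0,0,0],
    [1,0,0,0,0],
  ],
)

```text
time: 20.7
tool_pos: [0.5096, 0.3848, 0.12]
ee_rot: [-1.74, 1.57, -1.688]
wrist_force: [-0.6, 0.3, -1.5]
width: 0.0177
```

```bash
python3 - <<'E'
from h import *
move((.5090,.3867),.06,np.radians(93.1))
E
```

```text
tcp [0.5096 0.3848 0.12  ] yhead deg 92.95 shift cm [ 6.    0.19 -0.05] turn about tool x deg -0.15 tiltx [-1.e-04 -7.e-04 -1.e+00] F [-0.6  0.3 -1.5] w 0.0177 t 20.7 q6 -1.06
```

Request:
carry_out(
  targets=[
    [1,2.5,0.15,-0.05,0],
    [1,3,0,0,0],
    [1,2.5,0,0,0],
    [1,1.5,0,0,0],
    [1,0,0,0,0],
    [1,0,0,0,0],
  ],
)

```text
time: 21.3
tool_pos: [0.5094, 0.3876, 0.0259]
ee_rot: [0.519, 1.57, 0.572]
wrist_force: [-0.4, 0.8, -0.6]
width: 0.0176
```

```bash
sed -i "s/u0,v0=max(u-60,0),max(v-50,0)/u0,v0=max(u-60,0),max(v-45,0)/" chk.py; python3 chk.py w8.png -56.5 40 | cut -c1-300
python3 - <<'E'
from h import *
s=load('w8.png'); g=cv2.medianBlur(cv2.cvtColor(s['image'],cv2.COLOR_RGB2GRAY),3)[120:260,200:380]
c=np.array([499.5,346.1]);a=np.radians(3.1);R=np.array([[np.cos(a),-np.sin(a)],[np.sin(a),np.cos(a)]])
C=cv2.HoughCircles(g,cv2.HOUGH_GRADIENT_ALT,1,10,param1=100,param2=.4,minRadius=6,maxRadius=70)
if C is not None:
  for q in C[0]:
    p=q[:2]+[200,120]; print(p,q[2],'z.041',((ray(s,[p],.041)[0,:2]*1000-c)@R).round(1),'z.016',((ray(s,[p],.016)[0,:2]*1000-c)@R).round(1))
E
```

```text
tcp [0.5099 0.3881 0.0268] yhead deg 93.05 shift cm [ 0.82 -7.73 -1.04] turn about tool x deg -0.05 tiltx [ 0.0025  0.0016 -1.    ] F [ 0.7 -0.  -1.9] w 0.0178 t 21.35 q6 -1.06
tcp case [12.6 41.4]
rim x- [274.7 117.4] pocket end [274.7 137.6] [274.8 137.4] edges L/R at x+15 [256.8 162.7] [292.7 162.7]
crop off 214 109
col 274 [(109, 182), (110, 182), (111, 181), (112, 181), (113, 180), (114, 181), (115, 180), (116, 180), (117, 163), (118, 94), (119, 56), (120, 52), (121, 52), (122, 51), (123, 51), (124, 48), (125, 47), (126, 47), (127, 48), (128, 61), (129, 93), (130, 100), (131, 99), (132, 101), (133, 100), (134
row 154 [(242, 92), (243, 87), (244, 91), (245, 102), (246, 118), (247, 136), (248, 147), (249, 150), (250, 150), (251, 149), (252, 146), (253, 145), (254, 141), (255, 140), (256, 141), (257, 141), (258, 139), (259, 140), (260, 140), (261, 140), (262, 140), (263, 139), (264, 139), (265, 141), (266, 
[276. 183.] 38.27664 z.041 [-32.9  40.8] z.016 [-28.9  40.8]
[274. 237.] 17.546652 z.041 [-2.1 39.6] z.016 [ 6.6 39.5]
[276. 183.] 29.676987 z.041 [-32.9  40.8] z.016 [-28.9  40.8]
[325. 156.] 15.450599 z.041 [-47.3  66.7] z.016 [-45.5  70.7]
[249. 255.] 14.507945 z.041 [ 8.8 25.3] z.016 [19.2 22.9]
[364. 135.] 14.287018 z.041 [-58.1  86.6] z.016 [-57.9  93.6]
[276. 183.] 11.271368 z.041 [-32.9  40.8] z.016 [-28.9  40.8]
```

View pics/c_w8.png

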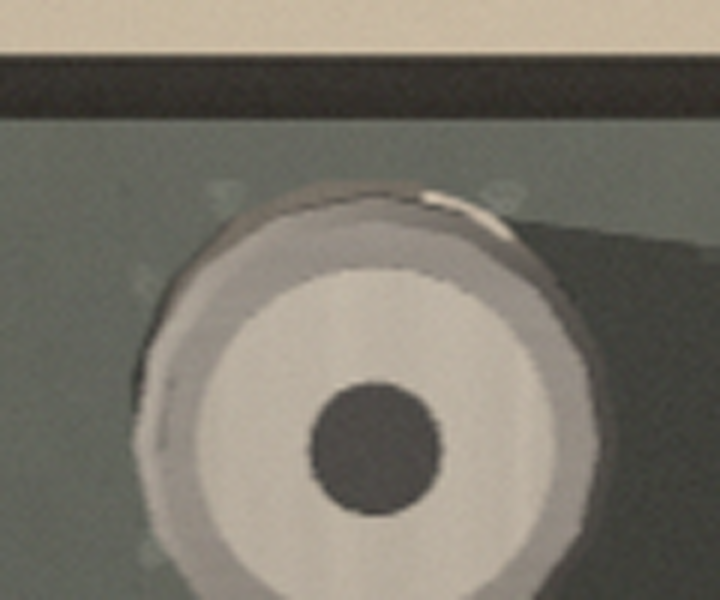

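The last crop shows the guard centre at (375,449), with a thin even pocket sliver at the top (gap ~1.5 mm). Correction is about +0.8 mm in x and −0.6 mm in y. Lowering onto the ribs.

Request:
carry_out(
  targets=[
    [1,0,-0.06,0.08,0],
    [1,0,0,0,0],
    [1,0.3,0,0,0],
    [1,0.3,0,0,0],
    [1,0.1,0,0,0],
    [1,0,0,0,0],
    [1,0,0,0,0],
  ],
)

```text
time: 22.05
tool_pos: [0.5098, 0.3868, 0.0185]
ee_rot: [-1.045, 1.57, -0.991]
wrist_force: [-0.2, -3.2, 3.6]
width: 0.0174
```

```bash
python3 -c "
from h import *
move((.5090,.3867),.0185,np.radians(93.1)); print(robot.get_obs()['wrist_torque'])"
```

```text
tcp [0.5098 0.3868 0.0185] yhead deg 93.08 shift cm [-0.   -0.   -0.08] turn about tool x deg -0.02 tiltx [ 6.e-04 -9.e-04 -1.e+00] F [-0.2 -3.2  3.6] w 0.0174 t 22.05 q6 -1.06
[-0.67189178  0.05495411  0.0809711 ]
```

It's inside the pocket, resting on the ribs (underside ≈ 11.6 mm). Releasing and pressing.

Request:
carry_out(
  targets=[
    [0.66,0,0,0,0],
    [0.66,0,0,0,0],
    [0.66,0,0,0,0],
    [0.66,0,0,0,0],
    [0.66,0,0,0,0],
    [0.66,-1,0,0,0],
    [0.66,-2,0,0,0],
    [1,-1,0,-0.05,0],
    [1,0,0,0,0],
    [1,0,0,0,0],
    [1,0,0,0,0],
    [1,0,0,0,0],
    [1,0,0,0,0],
    [1,1.0,0,0,0],
    [1,0.8,0,0,0],
    [1,0.3,0,0,0],
    [1,0,0,0,0],
  ],
)

```text
time: 23.75
tool_pos: [0.5084, 0.387, 0.0357]
ee_rot: [-2.657, 1.569, -2.603]
wrist_force: [-0.4, -0.0, 0.2]
width: 0.0004
```

Request:
carry_out(
  targets=[
    [1,0.15,0,0,0],
    [1,0.15,0,0,0],
    [1,0.1,0,0,0],
    [1,0,0,0,0],
  ],
)

```text
time: 24.15
tool_pos: [0.5094, 0.3876, 0.0346]
ee_rot: [0.522, 1.569, 0.576]
wrist_force: [-1.7, -0.9, 5.0]
width: 0.0002
```

Request:
carry_out(
  targets=[
    [1,0.15,0,0,0],
    [1,0.15,0,0,0],
    [1,0,0,0,0],
  ],
)

```text
time: 24.45
tool_pos: [0.5098, 0.3889, 0.0332]
ee_rot: [0.843, 1.566, 0.897]
wrist_force: [-2.2, -0.2, 8.1]
width: 0.0002
```

Request:
carry_out(
  targets=[
    [1,0.1,0,0,0],
    [1,0.1,0,0,0],
    [1,0,0,0,0],
  ],
)

```text
time: 24.75
tool_pos: [0.5101, 0.3898, 0.0315]
ee_rot: [0.897, 1.564, 0.951]
wrist_force: [-1.2, 2.5, 8.5]
width: 0.0001
```

Request:
carry_out(
  targets=[
    [1,0.15,0,0,0],
    [1,0.1,0,0,0],
    [1,0,0,0,0],
  ],
)

```text
time: 25.05
tool_pos: [0.5103, 0.3882, 0.0298]
ee_rot: [0.473, 1.566, 0.527]
wrist_force: [-2.8, -1.5, 12.0]
width: 0.0002
```

Request:
carry_out(
  targets=[
    [1,0.15,0,0,0],
    [1,0.15,0,0,0],
    [1,0,0,0,0],
  ],
)

```text
time: 25.35
tool_pos: [0.5103, 0.3877, 0.0295]
ee_rot: [0.285, 1.566, 0.339]
wrist_force: [-7.3, -4.8, 20.8]
width: 0.0004
```

Request:
carry_out(
  targets=[
    [1,0.1,0,0,0],
    [1,0,0,0,0],
    [1,-1,0,0,0],
    [1,-3,0,0,0],
    [1,-4,0,0.5,0],
    [1,-4,-1,2,0],
    [1,-4,-1,2,0],
    [0.5,0,-1,1,0],
    [0.5,0,0,0,0],
    [0.5,0,0,0,0],
    [0,0,0,0,0],
    [0,0,0,0,0],
    [0,0,0,0,0],
    [0,0,0,0,0],
    [0,0,0,0,0],
  ],
)

```text
time: 26.85
tool_pos: [0.5653, 0.3605, 0.1814]
ee_rot: [2.681, 1.571, 2.735]
wrist_force: [-0.5, -1.0, 0.5]
width: 0.0608
```

```bash
python3 fin.py w9.png; python3 - <<'E'
from h import *
s=load('w9.png'); g=cv2.medianBlur(cv2.cvtColor(s['image'],cv2.COLOR_RGB2GRAY),3)
c=np.array([499.5,346.1]);a=np.radians(3.1);R=np.array([[np.cos(a),-np.sin(a)],[np.sin(a),np.cos(a)]])
C=cv2.HoughCircles(g[60:230],cv2.HOUGH_GRADIENT_ALT,1,10,param1=100,param2=.6,minRadius=5,maxRadius=50)
if C is not None:
  for q in C[0]:
    p=q[:2]+[0,60]; print('circ',p,q[2],((ray(s,[p],.029)[0,:2]*1000-c)@R).round(1))
# bystanders before/after in the top view
A=load('top0.png')['image']; B=snap('top','top9.png')['image']
d=(np.abs(A.astype(int)-B).sum(2)>60); 
for n,b in dict(candle=(220,185,245,210),spoon=(312,175,345,255),fork=(420,175,450,255)).items(): print(n,'changed px',d[b[1]:b[3],b[0]:b[2]].sum())
E
```

```text
tcp [0.5654 0.3605 0.1815] yhead deg 93.10 shift cm [-1.85 -4.67 -6.44] turn about tool x deg 0.0 tiltx [ 1.e-04  1.e-04 -1.e+00] F [-0.5 -0.3  1. ] w 0.0652 t 26.9 q6 -1.14
wood case frame [ 34.1 -35.9] [21.8 69.1] 0.11
wood case frame [24.7 39.4] [58.  18.5] 0.91
case corners px [[184.0, 70.0], [348.0, 70.0], [341.0, 199.0], [192.0, 199.0]]
circ [304. 106.] 17.614153 [-32.1  39.4]
circ [ 74. 125.] 17.691027 [ -12.3 -199.2]
circ [510. 157.] 37.740723 [ 20.  259.1]
circ [503. 140.] 22.377754 [  2.4 248.6]
circ [253. 172.] 12.096754 [ 35.9 -14.3]
circ [258. 171.] 10.362041 [34.8 -8.9]
circ [ 95. 136.] 18.36527 [  -1.3 -179.2]
circ [ 98. 125.] 16.900833 [ -12.5 -174.5]
circ [353.  85.] 10.390173 [-52.2  88.5]
candle changed px 0
spoon changed px 0
fork changed px 0
```

Both tools now check in plan: wheel guard (−32.1, 39.4), crossbar (34.1, −35.9), and no bystander pixels changed. I'll take one more view from the side to check heights by parallax.

Request:
carry_out(
  targets=[
    [0,0,-3.5,0,0],
    [0,0,-3.5,0,0],
    [0,0,-3.5,0,0],
    [0,0,-3.5,0,0],
    [0,0,-2,0,0],
    [0,0,0,0,0],
    [0,0,0,0,0],
    [0,0,0,0,0],
  ],
)

```text
time: 27.75
tool_pos: [0.5741, 0.2017, 0.1815]
ee_rot: [1.345, 1.57, 1.4]
wrist_force: [-0.2, 1.8, -0.7]
width: 0.0938
```

```bash
python3 fin.py w10.png; python3 - <<'E'
from h import *
c=np.array([499.5,346.1]);a=np.radians(3.1);R=np.array([[np.cos(a),-np.sin(a)],[np.sin(a),np.cos(a)]])
T={}
for f in('w9.png','w10.png'):
    s=load(f); g=cv2.medianBlur(cv2.cvtColor(s['image'],cv2.COLOR_RGB2GRAY),3)
    T[f]=s; print(f,'cam case',((s['pose'][:2,3]*1000-c)@R).round(0))
    pr=proj(s,[np.r_[c+R@[-32,40],29]/1000])[0]; u,v=pr.astype(int)
    h=cv2.threshold(cv2.GaussianBlur(g,(3,3),0)[v-7:v+8,u-7:u+8],0,255,cv2.THRESH_BINARY_INV+cv2.THRESH_OTSU)[1]
    m=cv2.moments(h,True); p=np.array([m['m10']/m['m00']+u-7,m['m01']/m['m00']+v-7]); print('hub pred',pr.round(1),'seen',p.round(1))
    for z in(.023,.029,.035): print(z,((ray(s,[p],z)[0,:2]*1000-c)@R).round(1))
    # rim edge y- and y+ check at case x=0
    k=[proj(s,[np.r_[c+R@[0,y],18]/1000])[0] for y in(-85,85)]
    for q,y in zip(k,(-85,85)):
        r=int(round(q[1])); lo=int(q[0])-6; e=lo+np.argmax(abs(np.gradient(g[r,lo:lo+13].astype(float)))); print('rim',y,((ray(s,[(e,r)],.018)[0,:2]*1000-c)@R).round(1))
E
```

```text
tcp [0.574  0.2019 0.1815] yhead deg 93.18 shift cm [-1.85 11.23 -6.43] turn about tool x deg 0.08 tiltx [ 0.e+00  5.e-04 -1.e+00] F [-0.3  0.2 -0.2] w 0.0939 t 27.8 q6 -1.38
wood case frame [ 34.1 -38.3] [21.7 72.1] 0.04
wood case frame [23.9 36. ] [57.6 24.9] 0.11
case corners px [[337.0, 70.0], [504.0, 69.0], [481.0, 199.0], [331.0, 199.0]]
w9.png cam case [-4. 11.]
hub pred [304.6 106.1] seen [304.9 106.5]
0.023 [-32.1  40.8]
0.029 [-31.6  40.3]
0.035 [-31.1  39.8]
rim -85 [  0.4 -84.2]
rim 85 [ 0.1 78.2]
w10.png cam case [  -4. -149.]
hub pred [460.  105.6] seen [460.8 105.6]
0.023 [-32.5  44.3]
0.029 [-32.   40.8]
0.035 [-31.5  37.4]
rim -85 [  0.2 -87.3]
rim 85 [ 0.5 83.5]
```

The parallax is consistent with home height, but only to about ±2 mm. A gentle touch on the wheel will settle it.

Request:
carry_out(
  targets=[
    [1,0,3.76,-1.1,0],
    [1,0,3.76,-1.1,0],
    [1,0,3.76,-1.1,0],
    [1,0,3.76,-1.1,0],
    [1,0,3.76,-1.1,0],
    [1,3,0,0,0],
    [1,4,0,0,0],
    [1,4,0,0,0],
    [1,2,0,0,0],
    [1,1.2,0,0,0],
    [1,0,0,0,0],
    [1,0,0,0,0],
    [1,0,0,0,0],
  ],
)

```text
time: 29.1
tool_pos: [0.5103, 0.3864, 0.0419]
ee_rot: [0.537, 1.567, 0.591]
wrist_force: [-0.8, 0.7, -0.8]
width: 0.0004
```

Request:
carry_out(
  targets=[
    [1,0.2,0,0,0],
    [1,0.2,0,0,0],
    [1,0,0,0,0],
    [1,0,0,0,0],
  ],
)

```text
time: 29.5
tool_pos: [0.5091, 0.3853, 0.0355]
ee_rot: [2.369, 1.571, 2.423]
wrist_force: [-0.9, -0.0, -0.2]
width: 0.0008
```

Request:
carry_out(
  targets=[
    [1,0.15,0,0,0],
    [1,0,0,0,0],
    [1,0,0,0,0],
  ],
)

```text
time: 29.8
tool_pos: [0.509, 0.3853, 0.0339]
ee_rot: [-2.811, 1.571, -2.757]
wrist_force: [-0.1, 0.3, -0.3]
width: 0.0008
```

Request:
carry_out(
  targets=[
    [1,0.15,0,0,0],
    [1,0.1,0,0,0],
    [1,0,0,0,0],
    [1,0,0,0,0],
  ],
)

```text
time: 30.2
tool_pos: [0.509, 0.3853, 0.0314]
ee_rot: [-3.098, 1.571, -3.044]
wrist_force: [-0.1, 0.1, 0.3]
width: 0.0008
```

Request:
carry_out(
  targets=[
    [1,0.15,0,0,0],
    [1,0.15,0,0,0],
    [1,0,0,0,0],
    [1,0,0,0,0],
  ],
)

```text
time: 30.6
tool_pos: [0.5093, 0.3852, 0.0294]
ee_rot: [-0.31, 1.57, -0.256]
wrist_force: [-1.6, -2.4, 6.0]
width: 0.0006
```

Request:
carry_out(
  targets=[
    [1,0.15,0,0,0],
    [1,0.15,0,0,0],
    [1,0,0,0,0],
    [1,0,0,0,0],
  ],
)

```text
time: 31.0
tool_pos: [0.5093, 0.385, 0.0293]
ee_rot: [-0.217, 1.57, -0.163]
wrist_force: [-5.6, -5.2, 15.9]
width: 0.0001
```

First contact comes at 29.4 mm and is stiff, so the wheel is home. Retreating and handing in.

Request:
carry_out(
  targets=[
    [1,-1,0,0,0],
    [1,-3,0,0,0],
    [1,-4,0,0,0],
    [1,-4,0,0,0],
    [1,-3,0,0,0],
    [1,0,0,0,0],
    [1,0,0,0,0],
    [1,0,0,0,0],
    [1,0,0,0,0],
  ],
)

```text
time: 31.9
tool_pos: [0.5082, 0.3848, 0.1726]
ee_rot: [-2.651, 1.566, -2.597]
wrist_force: [0.3, -0.5, 0.2]
width: 0.0004
```

```bash
python3 -c "
from h import *
move((.5,.35),.2,np.radians(93.1)); print(robot.close_job())"
```

```text
tcp [0.5082 0.3848 0.1726] yhead deg 93.09 shift cm [-2.73 -3.44 -1.01] turn about tool x deg -0.01 tiltx [-0.0039 -0.0024 -1.    ] F [ 0.3 -0.5  0.2] w 0.0004 t 31.9 q6 -1.07
the job is handed in; nothing more can be done
None
```

I put the corkscrew and the pizza wheel into their own pockets, pressed both down to the floor and handed the job in at 31.9 s, with the arm clear above the case.

- **Corkscrew:** The crossbar middle measured within about 0.2 mm of where it should be, turned about 0.1°. When pressed, its top stopped at 29.2 mm (nominal 29) under 15 N. I did not touch it again afterwards.
- **Pizza wheel:** The guard middle measured within about 0.6 mm of where it should be, and the handle was turned about 0.9°. When touched again later, its top was at 29.3–29.4 mm and stiff, under 16 N. I did not take another picture after that last touch.
- **Bystanders:** The spoon, fork and candle showed no changed pixels in the top view. That was checked before the last side view and the last touch, both of which kept clear of them.

**Checks that disagreed:**
- I first distrusted the wheel's measured angle; re-measuring showed it was right.
- The side-view check of the wheel's height was good only to about 2 mm and suggested the wheel might sit slightly high, so I settled it with the touch.
- One case-edge reading failed because it caught a shadow, and I did not use it.

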